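# Lock the bayonet lid on the spread dispenser

### The job

Close the teal spread dispenser with its brown lid: set the lid into the mouth, press it down and turn it until its two yellow lugs drop through the gaps in the steel lip, then turn it clockwise (seen from above) under the lip as far as its stop and let go, so that it stays locked. Leave the tub, the round cake and the tape roll where they are.

Things in the scene. Friction and masses are not known exactly. Their poses are not given: they have to be found in the camera images.
- can: Teal round canister fixed to the counter, 124 mm diameter, 100 mm high, on a steel foot plate 170 mm across. Origin: centre of its underside, z up. A flat steel lip (top at 100 mm, 6 mm thick) leaves a round mouth 82 mm across with two opposite gaps, 24 mm wide, along the canister's +x and -x. Under the lip: a space 10 mm high for the lugs, then a ledge 84 mm above the origin.
- mouth (a point): Centre of the mouth, level with the lip's top; axes as the canister's. Blocks under the lip let a dropped-in lid turn only clockwise (seen from above), 1.22 rad from the gaps to a hard stop.
- plate (a point): Centre of the top of a white spring plate, 68 mm wide, in the mouth, 12 mm below the lip's top when free. The lid pushes it down: 0.6 N per mm, about 6 N where the lid locks. A lid that drops in but is not turned rises again some 5 mm when let go.
- lid_center (a point): Centre of the loose lid, 31 mm above its underside (62 mm high, 0.2 kg, z up, lies upright). Brown plug 76 mm diameter, 28 mm high, its lowest 6 mm tapering to 66 mm. Two yellow lugs, 16 mm wide, 10 to 16 mm above the underside, reach 50 mm from the axis along +x and -x. Lugs on the lip: this point is 21 mm above the lip's top; locked: 9 mm; down on the ledge: 5 mm.
- lid_grip (a point): Middle of the lid's cream grip bar, on the lid's axis, 45 mm above its underside; axes as the lid's. The bar is 60 mm long along x (in line with the lugs), 16 mm wide along y, and spans 28 to 62 mm above the underside. Half a turn of the lid makes no difference.
- tub_center (a point): Bystander: centre of a dark tub with a kraft lid, 94 mm diameter, 99 mm high, upright.
- cake_center (a point): Bystander: centre of a round filled cake, 66 mm diameter, 28 mm high.
- tape_center (a point): Bystander: centre of a clear tape roll lying flat, 90 mm outside diameter, 24 mm high.
Not all that is in view belongs to the job. What is shaped like the part that bears lid_center but green is not meant.

How it is judged:
On the way:
1. the lid has dropped in: its lugs are down through the gaps (z of lid_center in the frame of mouth between 0 and 0.0115 m and horizontal distance between lid_center and mouth below 0.008 m), for 0.05 s.
At the end, for the whole second after the job is handed in: Lid level (0.06 rad) in the mouth, centre within 8 mm of its axis and 0 to 11.5 mm above the lip's top, lugs turned at least 1.0 rad from the gaps (stop at 1.22), released and staying; tub, cake and tape roll within 30 mm of their start (all of step 1 and angle between lid_center's own z axis and vertical below 0.06 rad and angle between the x axis of lid_center and the x axis of mouth, either way round above 1 rad and distance of each of tub_center, cake_center, tape_center from where it was at the start of the episode below 0.03 m); the robot touches nothing.
It fails at once if a bystander (tub, cake or tape roll) is pushed more than 30 mm from its place (distance of any of tub_center, cake_center, tape_center from where it was at the start of the episode above 0.03 m).
It also fails if it takes over 48 s, if anything falls off the work surface, if the arm or the gripper's body presses on something with over 40 N, if the wrist force passes 120 N, or if a joint passes its speed limit or range.

### The arm

A 7-joint arm with a two-finger parallel gripper is mounted at the origin on the work surface. World frame = base frame: x ahead of the robot, y to its left, z up, the work surface at z = 0. Lengths are in m, angles in rad, forces in N, time in s.
With the tool pointing down it reaches from about 0.4 to 0.875 m from the base axis. Payload 4.4 kg.
Tool frame: the origin (TCP) lies midway between the tips of the shut fingers; the grasp point (between the pads) lies 19 mm behind it; z points along the fingers, y is the line along which they close (so a half turn about z gives the same grasp; the last joint's range is limited). The gripper opens to 85 mm and grips with 20 to 120 N. Pads are 22 mm wide; open, the fingers measure 114 mm over their backs; the gripper's body (76 mm by 85 mm) begins 54 mm behind the grasp point. The pads swing forward as they close: fully open they stand 13 mm farther back than shut.
Start: joints at [1.107, 0.628, 0.038, 1.517, -0.027, 0.996, -0.02], TCP at [0.252, -0.599, 0.231] pointing down, gripper open.
Joint ranges: [-3.06, 3.06], [-0.37, 2.12], [-1.25, 1.32], [0.18, 2.47], [-1.1, 4.24], [0.23, 1.98], [-2.94, 2.94]. Speed limits (rad/s): [2.57, 2.57, 3.14, 3.14, 3.14, 3.14, 3.14].

### API

Orientations are given as a unit quaternion [w, x, y, z].
In Python, from plant import robot gives the robot as it stands.
- The arm moves only by the tool servo_tool, never from a script. Its argument "rows" is a list of rows, each a list of 2 entries, a list of its own where there are three numbers: the shift along the tool's x, y, z in mm, then the turn about the tool's z in rad. A call has 1 to 20 rows; each row is the pose to reach, as a shift and turn from the pose commanded when the call began, along the tool's axes at that moment; what a row does not reach only later rows make up. A row lasts 1/12 s, in which the tool goes at most 41.7 mm and 7.16 degrees, less where a joint would pass 70% of its speed; a pose out of reach is approached as far as the arm can. A call with a gripper value outside its range is refused whole. "grip" is the gripper command: -1 is shut, 1 is fully open, values between are in proportion, set as the call begins (left out, the last holds). The fingers move at their own pace and stop on an object; "newtons" is the grip in N (left out, the last holds). Time passes only in rows, so rows that repeat a pose let the fingers close. It gives the time, the measured TCP pose, the force, the opening and the grip force at its end, in the units of the state.
- robot.sense(): the state, without advancing time (a new reading comes with each control period).
- robot.get_image(name): name is "scene" or "top"; returns the picture (420x560x3 uint8, red, green, blue); there is no depth.
- robot.camera_params(name): a dict with "vfov" (degrees; the focal length in pixels is half the picture's height over the tangent of half this angle, whatever the lens; pixels are square), "cx", "cy" (the principal point, pixels), "k1" (the pictures are not rectified: a ray, as slopes to the right and down, at radius r is drawn at 1 + k1 r^2 times it, then the intrinsics apply), "T" (4x4, takes a point from camera to world coordinates). Camera axes: x right, y down, z forward; pixel columns grow to the right and rows downward; lengths in m; the calibration is good to about 2 mm. A picture is of the moment at which its call begins. camera_params takes no time and is no camera call.
- robot.job_done(): hands the job in; it is judged then, once.
Trained networks look in the newest picture that a camera, given by its name, has taken for a name from the list of things; names that differ only in an ending like _2 or _b are one class to them, and where a whole thing is asked for, a point or a joint stands for the part that bears it (a point fixed in the world has none). Each returns a list of dicts, best first, with "confidence" (0 to 1); they miss things now and then, are a little off and sometimes report something else, mostly with a low value. They report only what shows in the picture. A call takes as long as a camera call. They do not tell look-alikes from the thing itself.
- robot.search_frame(label, camera): "location" ([x, y, z] in m, in the coordinates of the camera as it stood for that picture, good to about 4 mm: the middle of the surface that is visible of it).
The state is a dict: "clock": time; "joints": joint angles; "qd": joint speeds; "effort": joint torques, N m; "tcp_pos": TCP position; "ee_rot": TCP orientation; "wrist_force": force on the tool from outside, world axes, zero at the start; "moment": the same for the moment, N m; "finger_gap": finger opening in m; "gripper_force": force on a finger pad.
Only numpy, scipy, OpenCV 4.12 (cv2) and the standard library are available. Lean on these libraries where they do the work, as an engineer would, in place of code of your own. Each camera call takes 0.05 s, during which the arm holds its last target. There are 200 camera calls.

## Working session

There is one attempt and no reset: what is moved stays moved. The work goes in short steps, Python scripts to look and compute and a tool call to move; the robot and the scene stay as the last step left them, time stands still between calls to the robot, and variables do not carry over. Pictures are saved under pics/ and viewed, at most 10 in all, crops included, and the job is handed in when it is done.

Besides the shell and the picture viewer there is one more tool, called after "Request:" in YAML: its name, and indented under it one key for each argument. servo_tool: Moves the arm, as the interface text tells. Its arguments: {"type":"object","properties":{"rows":{"type":"array"},"grip":{"type":"number"},"newtons":{"type":"number"}},"required":["rows"]}

```bash
mkdir -p pics; cat > h.py <<'E'
import numpy as np, cv2
from plant import robot
def K(n):
    p=robot.camera_params(n); f=210/np.tan(np.radians(p['vfov'])/2); return p,f
def proj(n,P):
    p,f=K(n); T=np.array(p['T']); c=(np.atleast_2d(P)-T[:3,3])@T[:3,:3]
    s=c[:,:2]/c[:,2:]; r2=(s**2).sum(1,keepdims=True); return s*(1+p['k1']*r2)*f+[p['cx'],p['cy']]
def atz(n,uv,z):
    p,f=K(n); T=np.array(p['T']); d=(np.atleast_2d(uv)-[p['cx'],p['cy']])/f; s=d.copy()
    for _ in range(20): s=d/(1+p['k1']*(s**2).sum(1,keepdims=True))
    w=np.c_[s,np.ones(len(s))]@T[:3,:3].T; t=(z-T[2,3])/w[:,2]; return T[:3,3]+w*t[:,None]
def world(n,l):
    T=np.array(robot.camera_params(n)['T']); return T[:3,:3]@l+T[:3,3]
E
python3 - <<'E'
from h import *
for n in ['top','scene']:
    im=robot.get_image(n); cv2.imwrite(f'pics/{n}0.png',im[:,:,::-1])
    print(n,np.round(np.array(robot.camera_params(n)['T'])[:3,3],3))
    for l in ['can','lid_center','tub_center','cake_center','tape_center']:
        print(l,[(np.round(world(n,d['location']),3).tolist(),np.round(proj(n,world(n,d['location'])))[0].tolist(),round(d['confidence'],2)) for d in robot.search_frame(l,n)])
s=robot.sense();print(s['clock'],s['tcp_pos'],s['ee_rot'])
E
```

```text
top [0.363 0.011 1.206]
can [([0.527, 0.104, 0.086], [244.0, 219.0], 0.61)]
lid_center [([0.503, -0.253, 0.03], [380.0, 229.0], 0.88), ([0.528, -0.119, 0.026], [330.0, 221.0], 0.82), ([0.365, -0.088, 0.029], [320.0, 283.0], 0.63), ([0.668, -0.1, 0.032], [321.0, 169.0], 0.59)]
tub_center [([0.73, 0.035, 0.1], [270.0, 140.0], 0.67)]
cake_center [([0.731, -0.252, 0.028], [376.0, 147.0], 0.64), ([0.542, 0.113, 0.091], [240.0, 213.0], 0.44)]
tape_center [([0.721, 0.254, 0.022], [191.0, 153.0], 0.86), ([0.525, -0.124, 0.029], [332.0, 222.0], 0.49)]
scene [1.267 0.043 0.945]
can [([0.573, 0.11, 0.069], [326.0, 218.0], 0.68)]
lid_center [([0.384, -0.093, 0.03], [245.0, 164.0], 0.81), ([0.525, -0.249, 0.031], [172.0, 204.0], 0.76), ([0.552, -0.122, 0.027], [224.0, 217.0], 0.73), ([0.689, -0.101, 0.024], [226.0, 268.0], 0.7)]
tub_center [([0.763, 0.029, 0.099], [284.0, 283.0], 0.89), ([0.575, 0.112, 0.07], [327.0, 219.0], 0.42)]
cake_center [([0.743, -0.248, 0.028], [152.0, 284.0], 0.62)]
tape_center [([0.575, 0.102, 0.073], [322.0, 218.0], 0.63), ([0.729, 0.257, 0.02], [394.0, 296.0], 0.59)]
0.6 [ 0.25183307 -0.59923715  0.23132591] [-4.81962522e-06  9.80287526e-01  1.97576227e-01  1.53053799e-05]
```

View pics/top0.png

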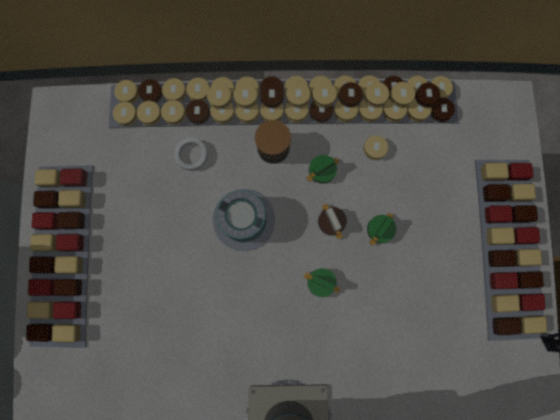

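View pics/scene0.png

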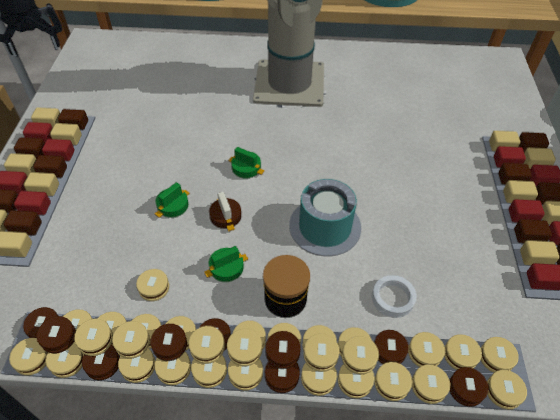

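The top view shows the brown lid at about (332,221), with the green decoys at (323,169), (381,229) and (321,283). The canister is at (243,217). The scene view agrees: lid (225,212), can (327,212). Next I zoom in to get the orientations.

```bash
python3 - <<'E'
from h import *
t=cv2.imread('pics/top0.png'); s=cv2.imread('pics/scene0.png')
g=lambda im,u,v:cv2.resize(im[v-35:v+35,u-46:u+46],(400,304),interpolation=cv2.INTER_CUBIC)
o=np.vstack([np.hstack([g(t,332,221),g(t,243,217)]),np.hstack([g(s,225,212),g(s,327,205)])])[:600]
cv2.imwrite('pics/crop.png',cv2.convertScaleAbs(o,alpha=1.6))
for n,im,c,b in [('top',t,(332,221),22),('scene',s,(225,212),24)]:
    h=cv2.cvtColor(im,cv2.COLOR_BGR2HSV); m=cv2.inRange(h,(10,150,110),(28,255,255))
    k=np.zeros_like(m);cv2.circle(k,c,b,255,-1); m&=k
    q,l,st,ce=cv2.connectedComponentsWithStats(m)
    for i in range(1,q):
        if st[i,4]>4: print(n,ce[i],st[i,4],atz(n,ce[i],.013).round(4))
    m=cv2.inRange(h,(0,0,110),(40,110,255))&k
    q,l,st,ce=cv2.connectedComponentsWithStats(m)
    for i in range(1,q):
        if st[i,4]>20: print(n,'bar',ce[i],st[i,4],atz(n,ce[i],.06).round(4))
E
```

```text
top bar [333.1125 218.1375] 80 [[ 0.5303 -0.1248  0.06  ]]
scene [228.8 220.4] 15 [[ 0.5515 -0.1129  0.013 ]]
scene [230.18181818 227.3030303 ] 33 [[ 0.5715 -0.1071  0.013 ]]
scene bar [227.92153285 206.50912409] 548 [[ 0.5479 -0.1121  0.06  ]]
```

View pics/crop.png

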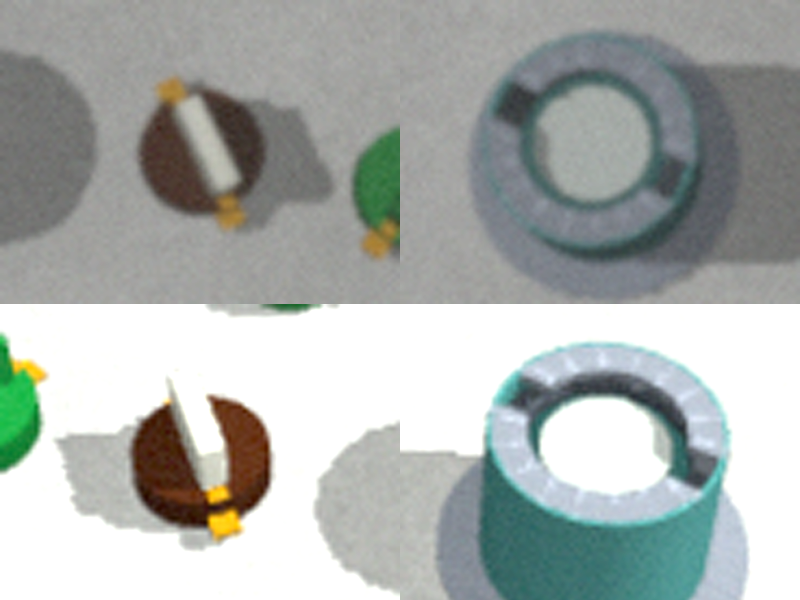

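The crop shows the bar running from upper left to lower right, in line with the lugs at (172,91) and (231,215) in the crop. The lip's gaps are at (516,103) and (668,174) in the top crop, and at (530,391) and (701,470) in the scene crop.

```bash
python3 - <<'E'
from h import *
s=400/92
def P(n,org,pts,z): return atz(n,(np.array(pts)+.5)/s-.5+np.array(org),z)
a=lambda d:np.arctan2(d[1],d[0])
def ell(n,c,z,R,):  # projected outline for check
    t=np.linspace(0,2*np.pi,60); return proj(n,np.c_[c[0]+R*np.cos(t),c[1]+R*np.sin(t),0*t+z])
for n,lo,co,bar,lug,gap,lip in [
 ('top',(286,186),(197,182),[(208,146)],[(171,91),(231,214)],[(116,103),(268,174)],[(90,141),(297,141),(193.5,33),(193.5,248)]),
 ('scene',(179,177),(281,170),[(192,112)],None,[(130,87),(301,166)],[(87,129),(329,129),(208,40),(208,219)])]:
    print(n,'bar',P(n,lo,bar,.062).round(4))
    if lug: l=P(n,lo,lug,.015);print('lug',l.round(4),'mid',l.mean(0).round(4),'len',np.linalg.norm(l[0]-l[1]),'ang',a(l[0]-l[1]))
    g=P(n,co,gap,.098);print('gap',g.round(4),'mid',g.mean(0).round(4),'len',np.linalg.norm(g[0]-g[1]),'ang',a(g[0]-g[1]))
    c=P(n,co,lip,.1); print('lip',c.round(4).tolist(), 'center from x/y', c.mean(0).round(4))
E
```

```text
top bar [[ 0.5272 -0.1254  0.062 ]]
lug [[ 0.5688 -0.1091  0.015 ]
 [ 0.4915 -0.1438  0.015 ]] mid [ 0.5302 -0.1265  0.015 ] len 0.08465773602550344 ang 0.4220458231949407
gap [[0.5615 0.1542 0.098 ]
 [0.5188 0.0667 0.098 ]] mid [0.5401 0.1104 0.098 ] len 0.09737449569759207 ang 1.1170786097226544
lip [[0.5392, 0.1688, 0.1], [0.5374, 0.0498, 0.1], [0.6016, 0.1092, 0.1], [0.4766, 0.1093, 0.1]] center from x/y [0.5387 0.1093 0.1   ]
scene bar [[ 0.5382 -0.1251  0.062 ]]
gap [[0.5165 0.0731 0.098 ]
 [0.563  0.16   0.098 ]] mid [0.5397 0.1166 0.098 ] len 0.09863894151487476 ang -2.0618376047065965
lip [[0.5482, 0.052, 0.1], [0.5392, 0.1745, 0.1], [0.4824, 0.113, 0.1], [0.6017, 0.1135, 0.1]] center from x/y [0.5429 0.1132 0.1   ]
```

Request:
servo_tool:
  rows:
    - [[439, -328, 60], -0.03]
    - [[439, -328, 60], -0.03]
    - [[439, -328, 60], -0.03]
    - [[439, -328, 60], -0.03]
    - [[439, -328, 60], -0.03]
    - [[439, -328, 60], -0.03]
    - [[439, -328, 60], -0.03]
    - [[439, -328, 60], -0.03]
    - [[439, -328, 60], -0.03]
    - [[439, -328, 60], -0.03]
    - [[439, -328, 60], -0.03]
    - [[439, -328, 60], -0.03]
    - [[439, -328, 60], -0.03]
    - [[439, -328, 60], -0.03]
    - [[439, -328, 60], -0.03]
    - [[439, -328, 60], -0.03]
  grip: 1
  newtons: 60

```text
clock: 1.93
tcp_pos: [0.5294, -0.1267, 0.1712]
ee_rot: [0.0, 0.977, 0.213, -0.0]
wrist_force: [0.3, -0.6, -0.1]
finger_gap: 0.0853
gripper_force: 0.0
```

```bash
cat > ov.py <<'E'
from h import *
S=6
def circ(c,R,z): t=np.linspace(0,2*np.pi,80); return np.c_[c[0]+R*np.cos(t),c[1]+R*np.sin(t),0*t+z]
def rect(c,a,x0,x1,w,z):
    p=np.array([[x0,-w],[x1,-w],[x1,w],[x0,w],[x0,-w]]); r=np.array([[np.cos(a),np.sin(a)],[-np.sin(a),np.cos(a)]])
    return np.c_[p@r+c[:2],np.full(5,z)]
def draw(files,lid,la,can,ca,zl=0,out='pics/ov.png'):
    tiles=[]
    for n in ['top','scene']:
        im=cv2.imread(files[n])
        for c,curves in [(lid,[circ(lid,.038,zl+.028),rect(lid,la,-.03,.03,.008,zl+.062),rect(lid,la,.038,.05,.008,zl+.016),rect(lid,la,-.05,-.038,.008,zl+.016)]),
                         (can,[circ(can,.062,.1),circ(can,.041,.1),rect(can,ca,.041,.062,.012,.1),rect(can,ca,-.062,-.041,.012,.1)])]:
            u,v=proj(n,[c[0],c[1],.05])[0].astype(int); x0,y0=u-33,v-25
            g=cv2.convertScaleAbs(cv2.resize(im[y0:y0+50,x0:x0+66],None,fx=S,fy=S,interpolation=cv2.INTER_CUBIC),alpha=1.5)
            for q in curves: cv2.polylines(g,[np.int32((proj(n,q)-[x0,y0]+.5)*S)],False,(0,0,255),1)
            tiles.append(g)
    cv2.imwrite(out,np.vstack([np.hstack(tiles[:2]),np.hstack(tiles[2:])]))
E
python3 -c "
from ov import *
draw({'top':'pics/top0.png','scene':'pics/scene0.png'},np.array([.529,-.126]),.43,np.array([.540,.1115]),1.10)"
```

```text
(no output)
```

View pics/ov.png

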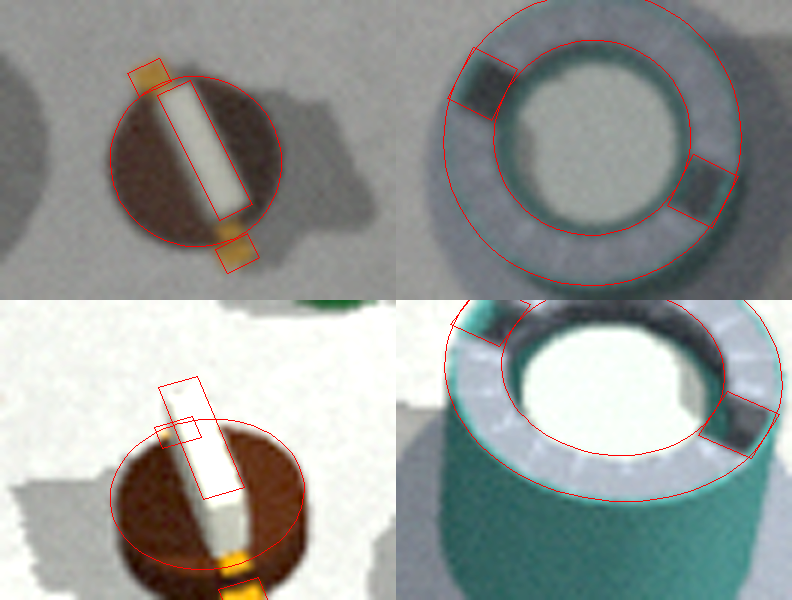

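The overlay fits both lid and can to within about 2 mm. I'll descend and grip.

Request:
servo_tool:
  rows:
    - [[1, -1, 40], 0]
    - [[1, -1, 80], 0]
    - [[1, -1, 110], 0]
    - [[1, -1, 125], 0]
    - [[1, -1, 135], 0]
    - [[1, -1, 136], 0]
    - [[1, -1, 136], 0]

```text
clock: 2.52
tcp_pos: [0.5298, -0.127, 0.0356]
ee_rot: [0.0, 0.977, 0.211, -0.0]
wrist_force: [0.6, 0.3, 0.6]
finger_gap: 0.0857
gripper_force: 0.0
```

Request:
servo_tool:
  rows:
    - [[0, 0, 0], 0]
    - [[0, 0, 0], 0]
    - [[0, 0, 0], 0]
    - [[0, 0, 0], 0]
    - [[0, 0, 0], 0]
    - [[0, 0, 0], 0]
    - [[0, 0, 0], 0]
    - [[0, 0, 0], 0]
    - [[0, 0, 0], 0]
    - [[0, 0, 0], 0]
  grip: -1
  newtons: 80

```text
clock: 3.35
tcp_pos: [0.5303, -0.1254, 0.0359]
ee_rot: [0.0, 0.977, 0.212, 0.0]
wrist_force: [-1.0, 0.5, 5.2]
finger_gap: 0.0146
gripper_force: 78.9
```

Request:
servo_tool:
  rows:
    - [[0, 0, -20], 0]
    - [[0, 0, -60], 0]
    - [[0, 0, -100], 0]
    - [[0, 0, -140], 0]
    - [[0, 0, -140], 0]
    - [[0, 0, -140], 0]
    - [[107, -212, -140], -0.67]
    - [[107, -212, -140], -0.67]
    - [[107, -212, -140], -0.67]
    - [[107, -212, -140], -0.67]
    - [[107, -212, -140], -0.67]
    - [[107, -212, -140], -0.67]
    - [[107, -212, -140], -0.67]
    - [[107, -212, -140], -0.67]
    - [[107, -212, -140], -0.67]
    - [[107, -212, -140], -0.67]

```text
clock: 4.68
tcp_pos: [0.5386, 0.1098, 0.174]
ee_rot: [0.0, 0.854, 0.521, -0.002]
wrist_force: [0.6, -0.6, -1.3]
finger_gap: 0.0146
gripper_force: 78.5
```

```bash
python3 - <<'E'
from ov import *
f={}
for n in ['top','scene']:
    f[n]=f'pics/{n}1.png'; cv2.imwrite(f[n],robot.get_image(n)[:,:,::-1])
s=robot.sense();q=s['ee_rot'];print(s['tcp_pos'],2*np.arctan2(q[2],q[1]),s['finger_gap'],s['wrist_force'],s['joints'])
y=2*np.arctan2(q[2],q[1]); draw(f,np.array(s['tcp_pos'][:2]),y,np.array([.540,.1115]),1.10,s['tcp_pos'][2]-.036,'pics/ov1.png')
E
```

```text
[0.53913858 0.10993783 0.17470025] 1.095003647182906 0.014935894702412283 [ 0.59677447 -0.44388709 -2.2954015 ] [-0.15939985  0.56108267 -0.13989602  1.85417321  0.1118845   0.73535112
 -0.83709767]
```

View pics/ov1.png

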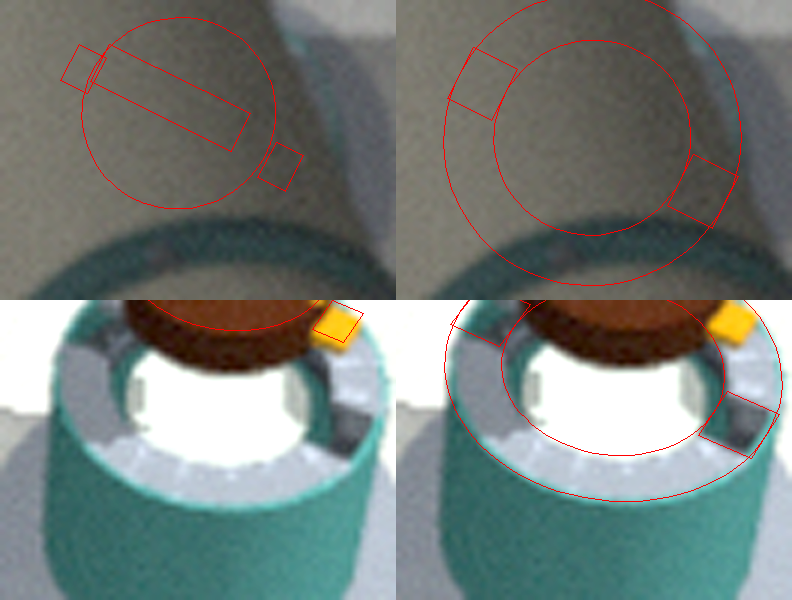

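The lid hovers over the mouth. The scene view's bias is the same for lid and can, so relative alignment is good. I'll lower it.

Request:
servo_tool:
  rows:
    - [[2, 0, 10], 0]
    - [[2, 0, 20], 0]
    - [[2, 0, 30], 0]
    - [[2, 0, 38], 0]
    - [[2, 0, 44], 0]
    - [[2, 0, 47], 0]
    - [[2, 0, 47], 0]
    - [[2, 0, 47], 0]

```text
clock: 5.45
tcp_pos: [0.5404, 0.1137, 0.1282]
ee_rot: [-0.0, 0.853, 0.522, -0.0]
wrist_force: [-0.9, -0.1, -2.3]
finger_gap: 0.0145
gripper_force: 78.5
```

Request:
servo_tool:
  rows:
    - [[0, 0, 2], 0]
    - [[0, 0, 4], 0]
    - [[0, 0, 6], 0]
    - [[0, 0, 8], 0]
    - [[0, 0, 8], 0]
    - [[0, 0, 8], 0]

```text
clock: 5.95
tcp_pos: [0.5406, 0.1137, 0.1205]
ee_rot: [0.0, 0.853, 0.522, 0.0]
wrist_force: [0.6, -0.2, 0.4]
finger_gap: 0.0146
gripper_force: 78.8
```

Request:
servo_tool:
  rows:
    - [[0, 0, 2], 0]
    - [[0, 0, 4], 0]
    - [[0, 0, 6], 0]
    - [[0, 0, 8], 0]
    - [[0, 0, 8], 0]
    - [[0, 0, 8], 0]

```text
clock: 6.45
tcp_pos: [0.5406, 0.1137, 0.1125]
ee_rot: [0.0, 0.853, 0.522, 0.0]
wrist_force: [-0.1, 0.1, 5.7]
finger_gap: 0.0148
gripper_force: 79.5
```

Dropped in: the spring force is about 8 N at the expected height. Now I turn it clockwise (+ about tool z).

Request:
servo_tool:
  rows:
    - [[0, 0, 0], 0.08]
    - [[0, 0, 0], 0.16]
    - [[0, 0, 0], 0.24]
    - [[0, 0, 0], 0.32]
    - [[0, 0, 0], 0.4]
    - [[0, 0, 0], 0.48]
    - [[0, 0, 0], 0.56]
    - [[0, 0, 0], 0.56]

```text
clock: 7.12
tcp_pos: [0.5408, 0.1137, 0.1127]
ee_rot: [0.0, 0.964, 0.265, 0.001]
wrist_force: [0.9, 0.7, 5.1]
finger_gap: 0.0147
gripper_force: 79.5
```

Request:
servo_tool:
  rows:
    - [[0, 0, 0], 0.08]
    - [[0, 0, 0], 0.16]
    - [[0, 0, 0], 0.24]
    - [[0, 0, 0], 0.32]
    - [[0, 0, 0], 0.4]
    - [[0, 0, 0], 0.48]
    - [[0, 0, 0], 0.56]
    - [[0, 0, 0], 0.6]
    - [[0, 0, 0], 0.64]
    - [[0, 0, 0], 0.67]
    - [[0, 0, 0], 0.7]
    - [[0, 0, 0], 0.7]

```text
clock: 8.12
tcp_pos: [0.5404, 0.1124, 0.1125]
ee_rot: [0.002, 0.997, -0.076, 0.0]
wrist_force: [0.6, -4.4, 5.7]
finger_gap: 0.0146
gripper_force: 87.0
```

```bash
python3 - <<'E'
from h import *
s=robot.sense();q=s['ee_rot'];print(s['tcp_pos'],2*np.arctan2(q[2],q[1]),s['wrist_force'],s['moment'],s['finger_gap'],s['joints'])
E
```

```text
[0.54040214 0.11240293 0.11254492] -0.15242642514257237 [ 0.62872513 -4.39711389  5.72672996] [-0.82769979  0.16260907  2.21195809] 0.014581652793697695 [-0.40820806  0.66576507  0.23128078  1.90569509 -0.2485625   0.59811731
 -1.74148358]
```

It turned 1.25 rad and the moment rose to 2.2 N m, so it's at the stop. I'll ease off and release.

Request:
servo_tool:
  rows:
    - [[0, 0, -1], -0.02]
    - [[0, 0, -1], -0.03]
    - [[0, 0, -1], -0.03]

```text
clock: 8.37
tcp_pos: [0.5403, 0.1123, 0.1127]
ee_rot: [0.001, 0.998, -0.065, -0.0]
wrist_force: [2.3, -4.6, -5.1]
finger_gap: 0.0148
gripper_force: 79.8
```

Request:
servo_tool:
  rows:
    - [[0, 0, 0], 0]
    - [[0, 0, 0], 0]
    - [[0, 0, 0], 0]
    - [[0, 0, 0], 0]
    - [[0, 0, 0], 0]
    - [[0, 0, 0], 0]
    - [[0, 0, -20], 0]
    - [[0, 0, -50], 0]
    - [[0, 0, -90], 0]
    - [[0, 0, -120], 0]
  grip: 1

```text
clock: 9.2
tcp_pos: [0.5405, 0.1136, 0.2356]
ee_rot: [-0.0, 0.998, -0.066, 0.0]
wrist_force: [0.1, -0.1, -0.0]
finger_gap: 0.0857
gripper_force: 0.0
```

Request:
servo_tool:
  rows:
    - [[-30, 30, 0], 0]
    - [[-60, 60, 0], 0]
    - [[-90, 90, 0], 0]
    - [[-120, 120, 0], 0]
    - [[-120, 150, 0], 0]
    - [[-120, 180, 0], 0]
    - [[-120, 200, 0], 0]
    - [[-120, 200, 0], 0]

```text
clock: 9.87
tcp_pos: [0.3942, -0.0728, 0.2339]
ee_rot: [0.001, 0.998, -0.07, 0.001]
wrist_force: [0.6, -0.6, -0.1]
finger_gap: 0.0854
gripper_force: 0.0
```

```bash
python3 - <<'E'
from ov import *
f={}
for n in ['top','scene']:
    f[n]=f'pics/{n}2.png'; cv2.imwrite(f[n],robot.get_image(n)[:,:,::-1])
s=robot.sense();print(s['clock'],s['tcp_pos'],s['wrist_force'])
draw(f,np.array([.5404,.112]),-.12,np.array([.540,.1115]),1.10,.078,'pics/ov2.png')
E
```

```text
9.9667 [ 0.3949189  -0.0691475   0.23348957] [ 0.19871138 -0.28598469  0.83874124]
```

View pics/ov2.png

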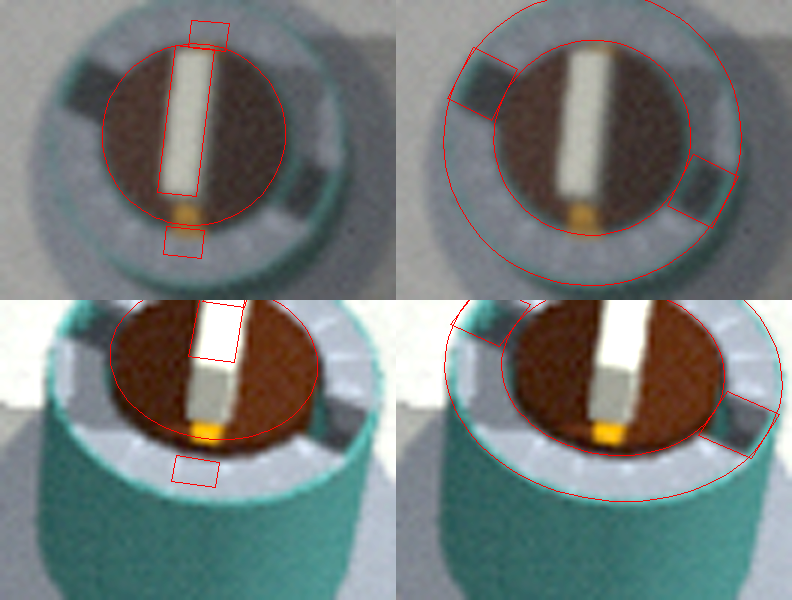

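The picture shows the lid seated in the mouth and level. The visible parts of the lugs, at (186,215) in the top crop, run under the lip. The bar is about 1.17 rad from the gaps at (90,88) and (300,185), so I'm handing in.

```bash
python3 -c "
from plant import robot
print(robot.job_done())"
```

```text
the job is handed in; nothing more can be done
None
```

The brown lid is in the canister, turned clockwise to its stop (about 1.17 rad from the gaps) and released; the job was handed in at about 10 s, and no verdict came back.

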